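# Close the seed cup housing on the metering test stand

### The job

The feed roller is loaded in the red seed cup housing, but a hex drive shaft was left lying across its mouth. Take the shaft off and lay it flat in the steel parts tray, then fold the hinged cover down over the housing until it is fully shut, with the roller still inside. Leave the other things on the bench where they are.

Things in the scene. Friction and masses are not known exactly. Their poses are not given: they have to be found in the camera images.
- housing: Fixed test stand. Origin: middle of the underside of its grey base plate (300 x 240 x 12 mm, on the bench); at yaw 0 x points away from the robot, y left. On the plate's middle is the red seed cup housing, an open box 160 (x) x 130 (y) mm, walls 7 mm, rim 84 mm above the bench, open to 19 mm above the bench. A 50 mm high cam lock sits at the right front (x -145 to -55, y -115 to -85 mm).
- cradle_front (a point): Middle of the lower front edge of the grey hopper cradle, an open frame of 12 mm bars hanging 305 mm above the bench over the housing (axes as housing). From here it runs 226 mm back (+x) and 111 mm to each side; gaps 60 mm wide, too narrow for a gripper. Below it the front and sides are open but for two 18 mm posts, 217 mm behind this point, 105 mm left and right.
- cover (a joint): Angle of the housing's aluminium cover about the hinge on its left (+y) rim: 0 = shut, lying flat on the rim; about 1.57 = standing straight up; more = leaning outwards to the left (up to 1.95). It starts open. The hinge is stiff: the cover stays at any angle, and takes about 3 to 5 N at its free edge to move.
- cover_hinge (a point): Middle of the cover's hinge line, 69 mm to the left (+y) of the housing's centre and 84 mm above the bench; the hinge line runs along the housing's x axis (axes as housing).
- cover_edge (a point): Middle of the cover's free edge, on its outer face (the top face when shut). The cover is a plate 164 mm (along the hinge) x 132 mm (hinge to free edge) x 5 mm, rotating with the joint; its outer face lies 5 mm off the hinge line.
- shaft: Loose plain steel hexagonal bar, 14 mm across flats (16 mm across corners), 220 mm long, 0.3 kg. Origin: middle of its length, on its lower flat (7 mm below the bar's axis as it starts); x runs along the bar. It starts lying front to back across the housing's mouth, on the front and rear rims.
- tray: Fixed low dark steel tray, open on top, 300 (x) x 150 (y) x 30 mm, walls 5 mm, empty but for two wooden cross rests 18 mm wide at x -70 and +70 mm whose tops are 15 mm above the bench. Origin: centre of its underside on the bench; x is its long axis.
- roller: White nylon fluted feed roller, 90 mm long, 50 mm diameter, lying along x inside the housing between two low ribs, its top about 20 mm below the rim. Origin: middle of its length, at the lowest line of its 46 mm core as it starts; it may turn about its axis.
- collar_a: Bystander: brass shaft collar, ring 42 mm outside, 19 mm bore, 16 mm high, on the base plate right of the housing. Origin: centre of its underside.
- collar_b: Bystander: a second collar of the same kind, on the bench between tray and test stand, nearer the robot. Origin: centre of its underside.
- spare_roller: Bystander: spare white fluted roller lying on the bench at the left, same size as the other. Origin: middle of its length, lowest line of its core as it starts.
- grease_jar: Bystander: grey jar, 64 mm diameter, 75 mm high, at the left. Origin: centre of its underside.
- wrench: Bystander: open-ended wrench lying at the left, nearer the robot. Origin: underside, middle.
Things that resemble listed ones, but are neither listed nor needed, are in the scene too. What is shaped like the shaft but brown or yellow is not meant. What is shaped like the roller but green is not meant.

How it is judged:
On the way:
1. the shaft lies flat in the tray and is let go, while the cover is still open (x of shaft in the frame of tray between -0.045 and 0.045 m and y of shaft in the frame of tray between -0.07 and 0.07 m and z of shaft in the frame of tray between 0 and 0.032 m and angle between shaft's own x axis and vertical between 1.47 and 1.67 rad and linear speed of shaft below 0.02 m/s and contact force between the fingers and shaft below 0.1 N and value of joint cover above 0.3 rad), for 0.2 s.
At the end, for the whole second after the job is handed in: The shaft lies flat in the tray (within 0.1 rad of level, its middle within 45 mm lengthwise and 70 mm sideways of the tray's centre, resting low on the rests or floor), released and at rest; the cover is shut to within 0.05 rad; the roller is still in the housing (x of shaft in the frame of tray between -0.045 and 0.045 m and y of shaft in the frame of tray between -0.07 and 0.07 m and z of shaft in the frame of tray between 0 and 0.032 m and angle between shaft's own x axis and vertical between 1.47 and 1.67 rad and linear speed of shaft below 0.02 m/s and contact force between the fingers and shaft below 0.1 N and x of roller in the frame of housing between -0.04 and 0.04 m and y of roller in the frame of housing between -0.045 and 0.045 m and z of roller in the frame of housing below 0.07 m and value of joint cover below 0.05 rad and linear speed of roller below 0.03 m/s); the robot touches nothing.
It fails at once if a bystander (collars, spare roller, jar, wrench) is shoved by more than 30 mm (distance of any of collar_a, collar_b, spare_roller, grease_jar, wrench from where it was at the start of the episode above 0.03 m).
It also fails if it takes over 70 s, if anything falls off the work surface, if the arm or the gripper's body presses on something with over 40 N, if the wrist force passes 120 N, or if a joint passes its speed limit or range.

### The arm

A 7-joint arm with a two-finger parallel gripper is mounted at the origin on the work surface. World frame = base frame: x ahead of the robot, y to its left, z up, the work surface at z = 0. Lengths are in m, angles in rad, forces in N, time in s.
With the tool pointing down it reaches from about 0.425 to 0.875 m from the base axis. Payload 4.7 kg.
Tool frame: the origin (TCP) lies at the centre of the arm's flange, where the gripper is bolted on; the fingertips stand 182 mm ahead of it and the grasp point (between the pads) lies ahead of it (ctrl.hold_point_z is the z of the grasp point in the tool frame, in m); z points along the fingers, y is the direction in which the jaws open and shut (so a half turn about z gives the same grasp; the last joint's range is limited). The gripper opens to 87 mm and grips with 3 to 60 N. Pads are 19 mm wide; open, the fingers measure 117 mm over their backs; the gripper's body (75 mm by 190 mm) begins 51 mm behind the grasp point.
Start: joints at [-1.138, 0.321, -0.07, 1.45, 0.023, 1.371, -0.057], TCP at [0.264, 0.594, 0.405] pointing down, gripper open.
Joint ranges: [-2.86, 2.86], [-0.3, 2.09], [-1.38, 1.24], [0.06, 2.45], [-1.56, 4.7], [0.09, 2.05], [-2.69, 2.69]. Speed limits (rad/s): [2.57, 2.57, 3.14, 3.14, 3.14, 3.14, 3.14].

### API

Orientations are given as a rotation vector (axis times angle).
In Python, from bench import get_state, imaging, workorder, ctrl gives the robot as it stands.
- The arm moves only by the tool step_arm, never from a script. Its argument "increments" is a list of rows, each an object of numbers: "claw": the opening, from 0 (shut) to 1 (fully open); "tx", "ty", "tz": the shift along the tool's x, y, z in m; "spin": the turn about the tool's z in degrees. A call has 1 to 8 rows; each row is the pose to reach, as a shift and turn from the pose commanded when the call began, along the tool's axes at that moment; what a row does not reach only later rows make up. A row lasts 1/12 s, in which the tool goes at most 41.7 mm and 7.16 degrees, less where a joint would pass 70% of its speed; a pose out of reach is approached as far as the arm can. A call with a gripper value outside its range is refused whole. The fingers move at their own pace and stop on an object; "force" is the grip in N (left out, the last holds). Time passes only in rows, so rows that repeat a pose let the fingers close. It gives the time, the measured TCP pose, the force and the opening at its end, in the units of the state.
- get_state(): the state, without advancing time (a new reading comes with each control period).
- imaging.get_image(name): name is "scene" or "top" or "wrist"; returns the picture (420x560x3 uint8, blue, green, red); there is no depth.
- imaging.camera_params(name): a dict with "intrinsics" (3x3 intrinsics, pixels), "camera_from_world" (4x4, takes a point from world to camera coordinates). Camera axes: x right, y down, z forward; pixel columns grow to the right and rows downward; lengths in m; the calibration is good to about 2 mm. The wrist camera is an equidistant fisheye: a pixel r from the principal point sees the ray r / f radians off the axis. A picture is of the moment at which its call begins: read the wrist's pose just before it. camera_params takes no time and is no camera call; for the wrist camera it gives the pose at the moment of the call.
- workorder.close_job(): hands the job in, once; it reports no verdict.
The state is a dict: "time": time; "joint_positions": joint angles; "qd": joint speeds; "joint_torque": joint torques, N m; "position": TCP position; "tool_rot": TCP orientation; "ft_force": force on the tool from outside, world axes, zero at the start; "torque": the same for the moment, N m; "grip_width": opening from 0.0 (shut) to 1.0 (fully open).
Only numpy, scipy, OpenCV 4.12 (cv2) and the standard library are available. Lean on these libraries where they do the work, as an engineer would, in place of code of your own. Each camera call takes 0.05 s, during which the arm holds its last target. There are 200 camera calls.

## Working session

There is one attempt and no reset: what is moved stays moved. The work goes in short steps, Python scripts to look and compute and a tool call to move; the robot and the scene stay as the last step left them, time stands still between calls to the robot, and variables do not carry over. Pictures are saved under pics/ and viewed, on a budget of 10 in all, crops included, one or two more only if the job needs it, and the job is handed in when it is done.

Besides the shell and the picture viewer there is one more tool, called after "Request:" as name([rows], argument=value, ...), one row to a line, values as JSON. step_arm: Moves the arm, as the interface text tells. Its arguments: {"type":"object","properties":{"increments":{"type":"array"},"force":{"type":"number"}},"required":["increments"]}

```bash
ls; mkdir -p pics
python3 - <<'E'
from bench import get_state, imaging, workorder, ctrl
import cv2,numpy as np
s=get_state();print(s['time'],s['position'],s['tool_rot'],ctrl.hold_point_z)
for n in('scene','top'):
    cv2.imwrite(f'pics/{n}0.png',imaging.get_image(n));p=imaging.camera_params(n);print(n,np.round(p['intrinsics'],1).tolist(),np.round(p['camera_from_world'],3).tolist())
E
```

```text
pics
0.0 [0.26429292 0.59361465 0.40367387] [-6.52984756e-01 -3.07268812e+00  2.94640411e-03] 0.1635
scene [[462.6, 0.0, 279.9], [0.0, 462.6, 212.2], [0.0, 0.0, 1.0]] [[0.852, 0.523, -0.012, -0.49], [0.309, -0.522, -0.795, -0.007], [-0.422, 0.673, -0.607, 1.644], [0.0, 0.0, 0.0, 1.0]]
top [[529.4, 0.0, 280.0], [0.0, 529.4, 202.7], [0.0, 0.0, 1.0]] [[-0.029, -1.0, 0.01, 0.028], [-0.987, 0.027, -0.156, 0.618], [0.156, -0.015, -0.988, 1.7], [0.0, 0.0, 0.0, 1.0]]
```

View pics/top0.png

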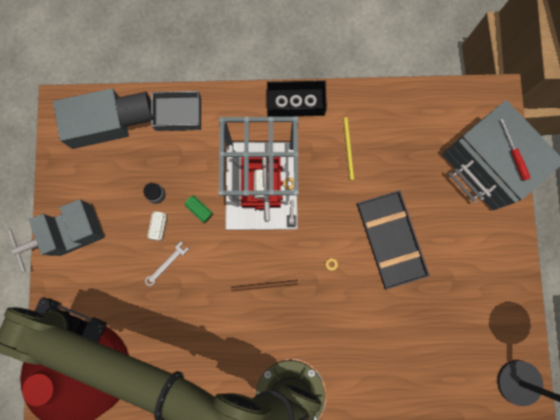

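View pics/scene0.png

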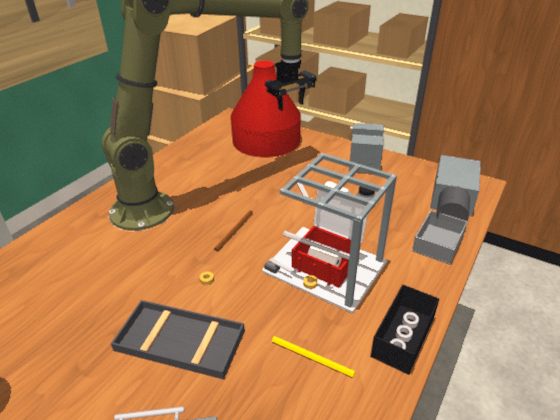

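The top view shows the housing and cradle around (258,170), the tray around (392,240) and the shaft's front end near (267,215). The scene view shows the cover standing up at about (340,215). I'll zoom in on both next.

```bash
cat > h.py <<'E'
import numpy as np,cv2
from bench import get_state, imaging, workorder, ctrl
def ray(n,uv,p=None):
    p=p or imaging.camera_params(n);K=np.array(p['intrinsics']);T=np.array(p['camera_from_world'])
    a=np.array([(uv[0]-K[0,2])/K[0,0],(uv[1]-K[1,2])/K[1,1]])
    if n=='wrist':
        r=np.hypot(*a);d=np.r_[a/r*np.sin(r),np.cos(r)] if r>0 else np.array([0,0,1.])
    else:d=np.r_[a,1]
    R=T[:3,:3];return -R.T@T[:3,3],R.T@d
def onz(n,uv,z,p=None):
    c,d=ray(n,uv,p);return c+d*(z-c[2])/d[2]
def proj(n,P,p=None):
    p=p or imaging.camera_params(n);K=np.array(p['intrinsics']);T=np.array(p['camera_from_world'])
    c=T[:3,:3]@P+T[:3,3]
    if n=='wrist':
        r=np.hypot(c[0],c[1]);t=np.arctan2(r,c[2]);a=c[:2]/max(r,1e-9)*t
    else:a=c[:2]/c[2]
    return a*[K[0,0],K[1,1]]+K[:2,2]
E
python3 - <<'E'
from h import *
t=cv2.imread('pics/top0.png');s=cv2.imread('pics/scene0.png')
a=cv2.resize(t[105:245,205:315],None,fx=4,fy=4,interpolation=2)
b=cv2.resize(s[150:310,260:400],None,fx=3.5,fy=3.5,interpolation=2)
o=np.zeros((560,440+490,3),np.uint8);
o[:,:440]=a;o[:,440:]=b
cv2.imwrite('pics/c1.png',cv2.resize(o,(790,476)))
hsv=cv2.cvtColor(t,cv2.COLOR_BGR2HSV)
# tray: dark blob + wooden rests
m=((hsv[...,2]<75)).astype(np.uint8);m[:, :345]=0;m[:,440:]=0;m[:180]=0;m[300:]=0
m=cv2.morphologyEx(m,cv2.MORPH_CLOSE,np.ones((15,15)))
c=max(cv2.findContours(m,0,2)[0],key=cv2.contourArea);r=cv2.minAreaRect(c);bx=cv2.boxPoints(r)
P=np.array([onz('top',q,0.03) for q in bx]);print('tray',r,P.round(3).tolist(),np.linalg.norm(P[1]-P[0]),np.linalg.norm(P[2]-P[1]),P.mean(0))
# base plate: light grey
for q in [(228,229),(297,229)]: print('plate front corner',onz('top',q,.012))
print('shaft front end',onz('top',(267,219),.091))
for q in [(219,196),(298,195)]: print('cradle front',onz('top',q,.31))
E
```

```text
tray ((392.1499938964844, 239.4499969482422), (89.49244689941406, 45.53679656982422), 71.56504821777344) [[0.61, -0.244, 0.03], [0.655, -0.392, 0.03], [0.37, -0.467, 0.03], [0.328, -0.322, 0.03]] 0.15446238900588816 0.29451137074158495 [ 0.49061675 -0.35623499  0.03      ]
plate front corner [0.54048787 0.18693038 0.012     ]
plate front corner [ 0.53412926 -0.04369358  0.012     ]
shaft front end [0.56052164 0.05496031 0.091     ]
cradle front [0.60126714 0.18550087 0.31      ]
cradle front [ 0.59815286 -0.03614962  0.31      ]
```

View pics/c1.png

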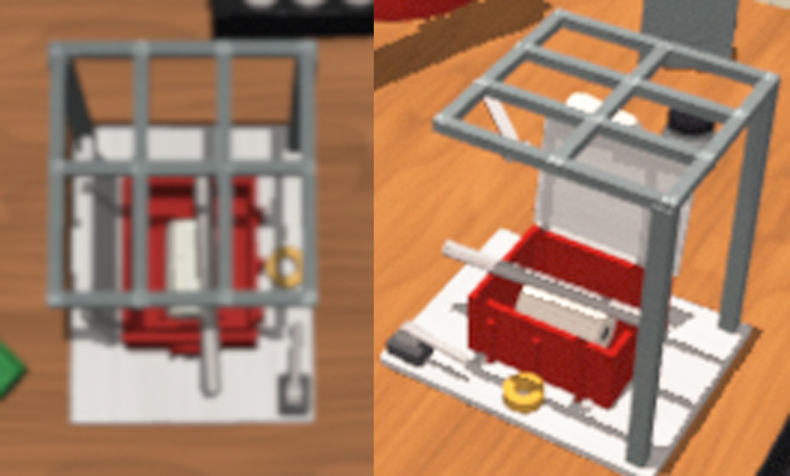

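The crops show the shaft's front end sticking out past the cradle's front bar at crop pixel (210,392), which is top pixel (266.8,220.4). The cover stands nearly upright on the left. Next I'll compute the poses and the first move.

```bash
cat >> h.py <<'E'
from scipy.spatial.transform import Rotation as Ro
def plan(P,yaw):
    "tool-axis shift and spin (deg) to bring the TCP to P, tool x at world angle yaw+180deg, pointing down"
    s=get_state();R=Ro.from_rotvec(s['tool_rot']).as_matrix()
    d=R.T@(np.array(P)-s['position']);a=np.arctan2(R[1,0],R[0,0]);w=(yaw+np.pi-a+np.pi)%(2*np.pi)-np.pi
    print('t',round(s['time'],2),'pos',np.round(s['position'],4),'toolx',np.round(R[:,0],3),'toolz',np.round(R[:,2],3),'F',np.round(s['ft_force'],1))
    print('shift',np.round(d,4),'spin',round(-np.degrees(w),1))
E
python3 - <<'E'
from h import *
f=lambda x,y:(x/3.398+205,y/3.398+105)
A=onz('top',f(70,421),.012);B=onz('top',f(314,418),.012);print('plate',A,B,np.linalg.norm(A-B))
e=(A-B)/np.linalg.norm(A-B);yaw=np.arctan2(-e[0],e[1]);print('yaw',yaw);c=(A+B)/2+.15*np.array([np.cos(yaw),np.sin(yaw),0]);print('centre',c)
print('shaft front',onz('top',f(210,394),.091),'rear-ish',onz('top',f(203,180),.091))
for q in [(48,306),(318,304)]: print('cradle low front',onz('top',f(*q),.305))
plan([.5,.055,.405],yaw)
E
```

```text
plate [0.54105652 0.19493531 0.012     ] [ 0.53740751 -0.04516894  0.012     ] 0.24013198318590773
yaw -0.015196426512098798
centre [0.6892147  0.07260381 0.012     ]
shaft front [0.55424675 0.0557533  0.091     ] rear-ish [0.76134526 0.05734771 0.091     ]
cradle low front [0.60483354 0.185626   0.305     ]
cradle low front [ 0.60050109 -0.03809834  0.305     ]
t 0.1 pos [0.2643 0.5937 0.4038] toolx [-0.914  0.407 -0.   ] toolz [-0.001 -0.002 -1.   ] F [ 0.2  1.1 -0.2]
shift [-0.4344 -0.3963 -0.0005] spin -23.1
```

Request:
step_arm([
  {"tx":-0.434,"ty":-0.396,"tz":0,"spin":-23,"claw":1},
  {"tx":-0.434,"ty":-0.396,"tz":0,"spin":-23},
  {"tx":-0.434,"ty":-0.396,"tz":0,"spin":-23},
  {"tx":-0.434,"ty":-0.396,"tz":0,"spin":-23},
  {"tx":-0.434,"ty":-0.396,"tz":0,"spin":-23},
  {"tx":-0.434,"ty":-0.396,"tz":0,"spin":-23},
  {"tx":-0.434,"ty":-0.396,"tz":0,"spin":-23},
  {"tx":-0.434,"ty":-0.396,"tz":0,"spin":-23},
], force=60)

```text
invalid input at $.increments[1]: expected keys claw, tx, ty, tz, spin
```

```bash
python3 -c "
from h import *
plan([.5,.055,.405],0)"
```

```text
t 0.1 pos [0.2643 0.5937 0.4038] toolx [-0.914  0.407 -0.   ] toolz [-0.001 -0.002 -1.   ] F [ 0.2  1.1 -0.2]
shift [-0.4344 -0.3963 -0.0005] spin -24.0
```

Request:
step_arm([
  {"tx":-0.434,"ty":-0.396,"tz":0,"spin":-24,"claw":1},
  {"tx":-0.434,"ty":-0.396,"tz":0,"spin":-24,"claw":1},
  {"tx":-0.434,"ty":-0.396,"tz":0,"spin":-24,"claw":1},
  {"tx":-0.434,"ty":-0.396,"tz":0,"spin":-24,"claw":1},
  {"tx":-0.434,"ty":-0.396,"tz":0,"spin":-24,"claw":1},
  {"tx":-0.434,"ty":-0.396,"tz":0,"spin":-24,"claw":1},
  {"tx":-0.434,"ty":-0.396,"tz":0,"spin":-24,"claw":1},
  {"tx":-0.434,"ty":-0.396,"tz":0,"spin":-24,"claw":1},
], force=60)

```text
time: 0.77
position: [0.3981, 0.2867, 0.4045]
tool_rot: [0.0, -3.141, -0.0]
ft_force: [0.5, -0.4, -0.6]
grip_width: 1.004
```

```bash
python3 -c "
from h import *
plan([.5,.055,.405],0)"
```

```text
t 0.77 pos [0.3981 0.2867 0.4045] toolx [-1. -0.  0.] toolz [-0.  0. -1.] F [ 0.5 -0.4 -0.6]
shift [-0.1019 -0.2317 -0.0005] spin 0.0
```

Request:
step_arm([
  {"tx":-0.102,"ty":-0.232,"tz":0,"spin":0,"claw":1},
  {"tx":-0.102,"ty":-0.232,"tz":0,"spin":0,"claw":1},
  {"tx":-0.102,"ty":-0.232,"tz":0,"spin":0,"claw":1},
  {"tx":-0.102,"ty":-0.232,"tz":0,"spin":0,"claw":1},
  {"tx":-0.102,"ty":-0.232,"tz":0,"spin":0,"claw":1},
  {"tx":-0.102,"ty":-0.232,"tz":0,"spin":0,"claw":1},
  {"tx":-0.102,"ty":-0.232,"tz":0,"spin":0,"claw":1},
  {"tx":-0.102,"ty":-0.232,"tz":0,"spin":0,"claw":1},
])

```text
time: 1.43
position: [0.5004, 0.0535, 0.4045]
tool_rot: [-0.01, -3.141, 0.001]
ft_force: [-0.3, 1.1, 0.4]
grip_width: 0.998
```

```bash
python3 -c "
from h import *
plan([.5,.055,.405],0)
p=imaging.camera_params('wrist');T=np.array(p['camera_from_world']);print(p['intrinsics'],-T[:3,:3].T@T[:3,3],T[:3,:3].round(2).tolist())
cv2.imwrite('pics/w1.png',imaging.get_image('wrist'))
for P in [(.554,.056,.091),(.602,.074,.305),(.607,.0726,.084)]:print(P,proj('wrist',np.array(P),p))"
```

```text
t 1.43 pos [0.5004 0.0535 0.4045] toolx [-1.     0.007  0.   ] toolz [-0.    -0.001 -1.   ] F [-0.3  1.1  0.4]
shift [ 0.0004  0.0015 -0.0005] spin -0.4
[[325.1922621    0.         282.73530226]
 [  0.         325.1922621  211.1201118 ]
 [  0.           0.           1.        ]] [0.41645187 0.05365914 0.38494917] [[0.01, 1.0, -0.0], [0.95, -0.01, 0.31], [0.31, -0.0, -0.95]]
(0.554, 0.056, 0.091) [286.70841607 252.47988058]
(0.602, 0.074, 0.305) [322.28991763 487.48037707]
(0.607, 0.0726, 0.084) [302.03056098 293.5490945 ]
```

View pics/w1.png

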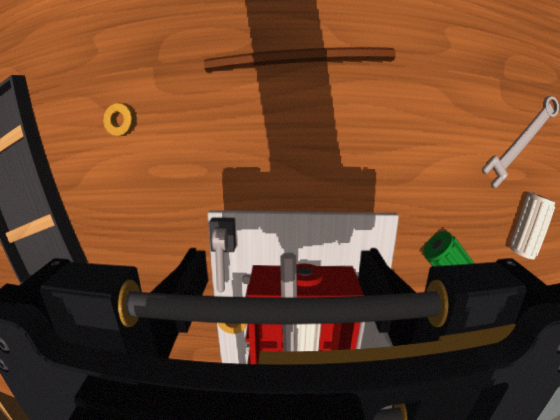

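The wrist view shows the shaft's front end at (289,253), against a prediction of (287,252). That is within about 2 mm, so I'll go down in front of the cradle.

Request:
step_arm([
  {"tx":-0.025,"ty":0.003,"tz":0.04,"spin":0,"claw":1},
  {"tx":-0.025,"ty":0.003,"tz":0.08,"spin":0,"claw":1},
  {"tx":-0.025,"ty":0.003,"tz":0.12,"spin":0,"claw":1},
  {"tx":-0.025,"ty":0.003,"tz":0.15,"spin":0,"claw":1},
  {"tx":-0.025,"ty":0.003,"tz":0.15,"spin":0,"claw":1},
  {"tx":-0.025,"ty":0.003,"tz":0.15,"spin":0,"claw":1},
])

```text
time: 1.98
position: [0.5237, 0.0616, 0.2536]
tool_rot: [0.004, -3.137, 0.001]
ft_force: [-0.5, 0.2, 1.7]
grip_width: 0.997
```

```bash
python3 -c "
from h import *
plan([.56,.057,.2545],0)
print(onz('wrist',(289,254),.091))
w=imaging.get_image('wrist');s=imaging.get_image('scene');b=cv2.resize(s[110:290,230:390],None,fx=2.3,fy=2.333,interpolation=2)
cv2.imwrite('pics/w2.png',cv2.resize(np.hstack([w,b]),(800,362)))"
```

```text
t 1.98 pos [0.5237 0.0616 0.2536] toolx [-1.    -0.003  0.004] toolz [-0.004 -0.001 -1.   ] F [-0.5  0.2  1.7]
shift [-0.0362 -0.0047 -0.0011] spin 0.2
[0.50690792 0.06382065 0.091     ]
```

View pics/w2.png

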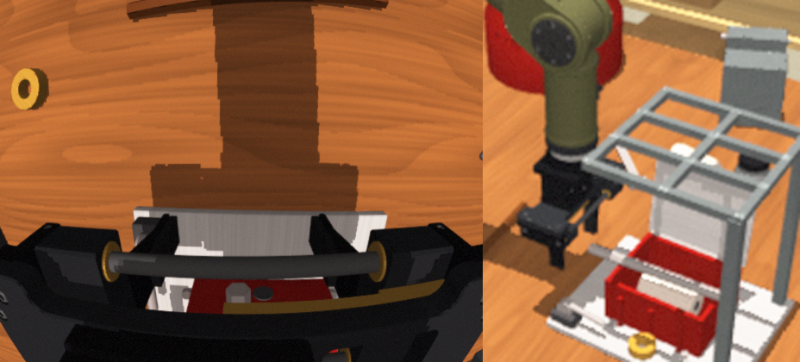

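The left panel shows the shaft's end face at wrist pixel (275,340), sitting between the fingers. The right panel shows the slim wrist tube standing just in front of the cradle bar.

```bash
python3 -c "
from h import *
plan([.56,.057,.2545],0)
print(onz('wrist',(275,340),.091))"
```

```text
t 2.08 pos [0.5257 0.0611 0.2569] toolx [-1.    -0.002 -0.003] toolz [ 0.003  0.001 -1.   ] F [0.4 0.9 0.5]
shift [-0.0343 -0.0041  0.0025] spin 0.1
[0.56746545 0.05619092 0.091     ]
```

Request:
step_arm([
  {"tx":-0.015,"ty":0,"tz":0,"spin":0,"claw":1},
  {"tx":-0.025,"ty":0,"tz":0,"spin":0,"claw":1},
  {"tx":-0.032,"ty":0,"tz":0,"spin":0,"claw":1},
  {"tx":-0.036,"ty":0,"tz":0,"spin":0,"claw":1},
  {"tx":-0.036,"ty":0,"tz":0,"spin":0,"claw":1},
])

```text
time: 2.5
position: [0.5618, 0.0599, 0.2557]
tool_rot: [0.0, 3.14, 0.0]
ft_force: [0.7, 0.1, -0.2]
grip_width: 1.002
```

```bash
python3 -c "
from h import *
plan([.56,.057,.2545],0)"
```

```text
t 2.5 pos [0.5618 0.0599 0.2557] toolx [-1.     0.    -0.002] toolz [ 0.002  0.    -1.   ] F [ 0.7  0.1 -0.2]
shift [ 0.0018 -0.0029  0.0012] spin -0.0
```

Request:
step_arm([
  {"tx":-0.002,"ty":-0.003,"tz":0.001,"spin":0,"claw":1},
  {"tx":-0.004,"ty":-0.003,"tz":0.001,"spin":0,"claw":1},
  {"tx":-0.004,"ty":-0.003,"tz":0.001,"spin":0,"claw":0},
  {"tx":-0.004,"ty":-0.003,"tz":0.001,"spin":0,"claw":0},
  {"tx":-0.004,"ty":-0.003,"tz":0.001,"spin":0,"claw":0},
  {"tx":-0.004,"ty":-0.003,"tz":0.001,"spin":0,"claw":0},
  {"tx":-0.004,"ty":-0.003,"tz":0.001,"spin":0,"claw":0},
  {"tx":-0.004,"ty":-0.003,"tz":0.001,"spin":0,"claw":0},
], force=60)

```text
time: 3.17
position: [0.5647, 0.0569, 0.2538]
tool_rot: [0.0, -3.141, -0.0]
ft_force: [-0.4, -0.1, 0.2]
grip_width: 0.636
```

```bash
python3 -c "
from h import *
plan([.56,.057,.2545],0);print(get_state()['grip_width'])
s=imaging.get_image('scene');cv2.imwrite('pics/s3.png',cv2.resize(s[110:290,230:390],None,fx=3.3,fy=3.3,interpolation=2))"
```

```text
t 3.17 pos [0.5647 0.0569 0.2538] toolx [-1. -0.  0.] toolz [-0.  0. -1.] F [-0.4 -0.1  0.2]
shift [ 0.0047  0.0001 -0.0007] spin 0.0
0.6355394664463128
```

View pics/s3.png

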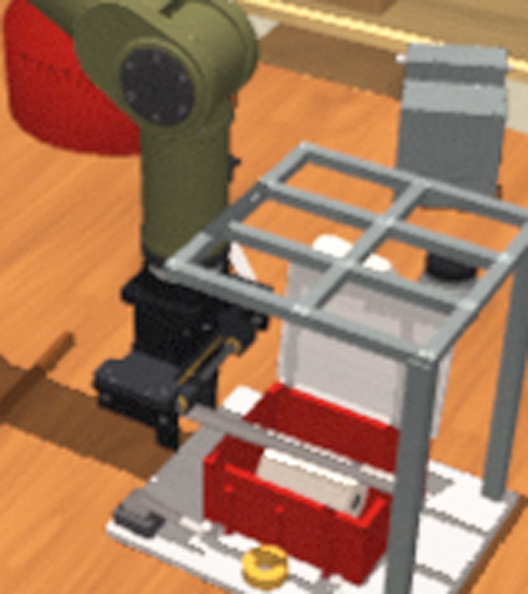

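The gripper is aligned with the shaft's front end at (190,410), with no contact on the cradle. The fingers are still closing.

Request:
step_arm([
  {"tx":0,"ty":0,"tz":0,"spin":0,"claw":0},
  {"tx":0,"ty":0,"tz":0,"spin":0,"claw":0},
  {"tx":0,"ty":0,"tz":0,"spin":0,"claw":0},
  {"tx":0,"ty":0,"tz":0,"spin":0,"claw":0},
  {"tx":0,"ty":0,"tz":0,"spin":0,"claw":0},
  {"tx":0,"ty":0,"tz":0,"spin":0,"claw":0},
  {"tx":0,"ty":0,"tz":0,"spin":0,"claw":0},
  {"tx":0,"ty":0,"tz":0,"spin":0,"claw":0},
])

```text
time: 3.88
position: [0.5648, 0.0571, 0.2538]
tool_rot: [-0.001, 3.142, 0.001]
ft_force: [0.3, 2.0, 0.1]
grip_width: 0.155
```

Request:
step_arm([
  {"tx":0,"ty":0,"tz":0,"spin":0,"claw":0},
  {"tx":0,"ty":0,"tz":0,"spin":0,"claw":0},
  {"tx":0,"ty":0,"tz":0,"spin":0,"claw":0},
])

```text
time: 4.13
position: [0.5647, 0.0571, 0.2538]
tool_rot: [0.0, -3.141, -0.0]
ft_force: [-1.1, 1.4, 1.1]
grip_width: 0.155
```

```bash
python3 -c "
from h import *
plan([.56,.057,.2545],0);print(get_state()['grip_width'])
cv2.imwrite('pics/t3.png',cv2.resize(imaging.get_image('top')[105:245,205:315],None,fx=4,fy=4,interpolation=2))"
```

```text
t 4.13 pos [0.5647 0.0571 0.2538] toolx [-1. -0.  0.] toolz [-0.  0. -1.] F [-1.1  1.4  1.1]
shift [ 0.0047 -0.0001 -0.0007] spin 0.0
0.15479774457322812
```

The shaft is gripped (about 14 mm). I'll pull it forward, supported on the front rim.

Request:
step_arm([
  {"tx":0.01,"ty":0,"tz":0,"spin":0,"claw":0},
  {"tx":0.025,"ty":0,"tz":0,"spin":0,"claw":0},
  {"tx":0.04,"ty":0,"tz":0,"spin":0,"claw":0},
  {"tx":0.055,"ty":0,"tz":0,"spin":0,"claw":0},
  {"tx":0.07,"ty":0,"tz":0,"spin":0,"claw":0},
  {"tx":0.085,"ty":0,"tz":0,"spin":0,"claw":0},
  {"tx":0.1,"ty":0,"tz":0,"spin":0,"claw":0},
  {"tx":0.11,"ty":0,"tz":0,"spin":0,"claw":0},
])

```text
time: 4.85
position: [0.4533, 0.0563, 0.2536]
tool_rot: [0.001, 3.141, -0.0]
ft_force: [1.7, 0.4, -1.2]
grip_width: 0.157
```

Request:
step_arm([
  {"tx":0.005,"ty":0,"tz":-0.01,"spin":0,"claw":0},
  {"tx":0.005,"ty":0,"tz":-0.025,"spin":0,"claw":0},
  {"tx":0.005,"ty":0,"tz":-0.04,"spin":0,"claw":0},
  {"tx":0.005,"ty":0,"tz":-0.055,"spin":0,"claw":0},
  {"tx":0.005,"ty":0,"tz":-0.065,"spin":0,"claw":0},
  {"tx":0.005,"ty":0,"tz":-0.07,"spin":0,"claw":0},
])

```text
time: 5.35
position: [0.4496, 0.0566, 0.3246]
tool_rot: [0.0, 3.141, 0.0]
ft_force: [-0.3, 0.8, -3.5]
grip_width: 0.161
```

```bash
python3 -c "
from h import *
plan([.45,.057,.32],0);print(get_state()['grip_width'])
s=imaging.get_image('scene');cv2.imwrite('pics/s4.png',cv2.resize(s[80:300,200:400],None,fx=2.7,fy=2.7,interpolation=2))"
```

```text
t 5.35 pos [0.4496 0.0566 0.3246] toolx [-1.     0.    -0.001] toolz [ 0.001  0.    -1.   ] F [-0.3  0.8 -3.5]
shift [-0.0004  0.0004  0.0046] spin -0.0
0.16072071070205848
```

View pics/s4.png

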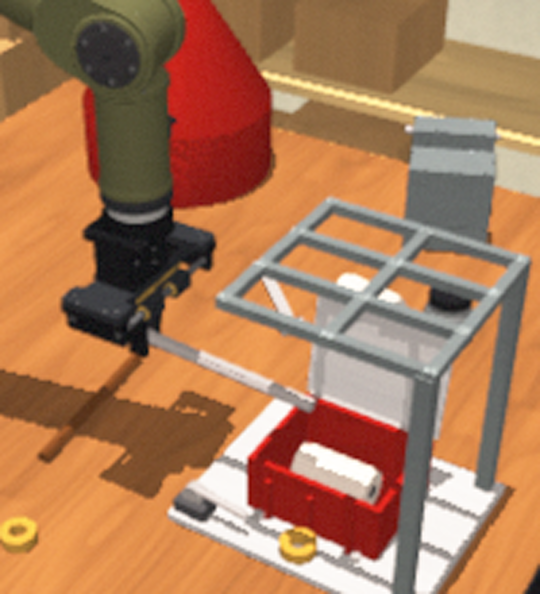

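The shaft is held by its end and nearly level, with its far end at crop pixel (312,405). The housing, roller and collar look undisturbed. I'll check the droop and plan the move to the tray.

```bash
python3 -c "
from h import *
for z in (.16,.15,.14,.13,.12,.11):print(z,proj('scene',np.array([.67,.057,z])).round(1))
plan([.3935,-.382,.30],.263)"
```

```text
0.16 [318.4 227.4]
0.15 [318.3 230.2]
0.14 [318.1 232.9]
0.13 [318.  235.6]
0.12 [317.9 238.3]
0.11 [317.7 240.9]
t 5.4 pos [0.4498 0.0567 0.3249] toolx [-1.     0.    -0.001] toolz [ 0.001  0.001 -1.   ] F [ 0.2  0.3 -1.4]
shift [ 0.0563 -0.4387  0.0246] spin -15.1
```

Request:
step_arm([
  {"tx":0.02,"ty":-0.04,"tz":0,"spin":0,"claw":0},
  {"tx":0.02,"ty":-0.08,"tz":0,"spin":-3,"claw":0},
  {"tx":0.025,"ty":-0.12,"tz":0,"spin":-6,"claw":0},
  {"tx":0.03,"ty":-0.16,"tz":0,"spin":-9,"claw":0},
  {"tx":0.035,"ty":-0.2,"tz":0,"spin":-12,"claw":0},
  {"tx":0.035,"ty":-0.24,"tz":0,"spin":-15,"claw":0},
  {"tx":0.04,"ty":-0.28,"tz":0,"spin":-15,"claw":0},
  {"tx":0.045,"ty":-0.32,"tz":0,"spin":-15,"claw":0},
])

```text
time: 6.07
position: [0.4037, -0.2648, 0.323]
tool_rot: [0.411, -3.114, -0.0]
ft_force: [1.5, 0.4, -3.4]
grip_width: 0.155
```

```bash
python3 -c "
from h import *
plan([.3935,-.382,.28],.263);print(get_state()['grip_width'])"
```

```text
t 6.07 pos [ 0.4037 -0.2648  0.323 ] toolx [-0.966 -0.259  0.001] toolz [-0.001  0.    -1.   ] F [ 1.5  0.4 -3.4]
shift [ 0.0402 -0.1105  0.043 ] spin -0.0
0.1550775389843984
```

Request:
step_arm([
  {"tx":0.014,"ty":-0.036,"tz":0,"spin":0,"claw":0},
  {"tx":0.027,"ty":-0.07,"tz":0.01,"spin":0,"claw":0},
  {"tx":0.04,"ty":-0.1,"tz":0.03,"spin":0,"claw":0},
  {"tx":0.04,"ty":-0.11,"tz":0.055,"spin":0,"claw":0},
  {"tx":0.04,"ty":-0.11,"tz":0.08,"spin":0,"claw":0},
  {"tx":0.04,"ty":-0.11,"tz":0.08,"spin":0,"claw":0},
])

```text
time: 6.57
position: [0.3918, -0.3789, 0.2374]
tool_rot: [0.406, -3.107, -0.012]
ft_force: [-2.2, 2.9, -4.8]
grip_width: 0.16
```

```bash
python3 -c "
from h import *
plan([.3935,-.382,.197],.263);print(get_state()['grip_width'])
t=imaging.get_image('top');s=imaging.get_image('scene')
cv2.imwrite('pics/s5.png',np.hstack([cv2.resize(t[170:310,335:455],(400,466),interpolation=2),cv2.resize(s[220:390,60:260],(400,466),interpolation=2)]))"
```

```text
t 6.57 pos [ 0.3918 -0.3789  0.2374] toolx [-0.966 -0.257  0.008] toolz [-0.01   0.006 -1.   ] F [-2.2  2.9 -4.8]
shift [-0.0012 -0.0037  0.0404] spin -0.2
0.16014655929993002
```

View pics/s5.png

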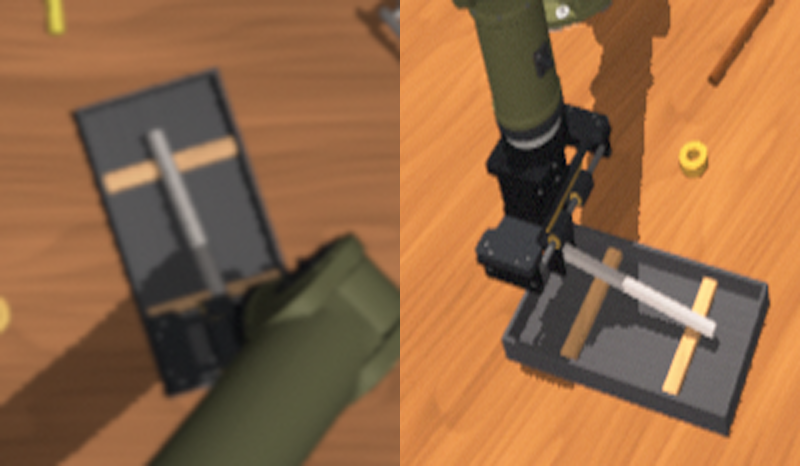

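In both views the shaft is over the tray, along its long axis and past the far rest. I'll lower it and release.

Request:
step_arm([
  {"tx":0,"ty":0,"tz":0.015,"spin":0,"claw":0},
  {"tx":0,"ty":0,"tz":0.03,"spin":0,"claw":0},
  {"tx":0,"ty":0,"tz":0.04,"spin":0,"claw":0},
  {"tx":0,"ty":0,"tz":0.045,"spin":0,"claw":0},
  {"tx":0,"ty":0,"tz":0.045,"spin":0,"claw":0},
  {"tx":0,"ty":0,"tz":0.045,"spin":0,"claw":0},
])

```text
time: 7.17
position: [0.3953, -0.3801, 0.2]
tool_rot: [-0.41, 3.113, -0.003]
ft_force: [-1.2, -0.5, -0.1]
grip_width: 0.156
```

Request:
step_arm([
  {"tx":0,"ty":0,"tz":0,"spin":0,"claw":0.4},
  {"tx":0,"ty":0,"tz":0,"spin":0,"claw":0.4},
  {"tx":0,"ty":0,"tz":0,"spin":0,"claw":0.4},
  {"tx":0,"ty":0,"tz":0,"spin":0,"claw":0.4},
  {"tx":0,"ty":0,"tz":0,"spin":0,"claw":0.4},
  {"tx":0,"ty":0,"tz":0,"spin":0,"claw":0.4},
  {"tx":0,"ty":0,"tz":0,"spin":0,"claw":0.4},
])

```text
time: 7.75
position: [0.3947, -0.3797, 0.1988]
tool_rot: [-0.41, 3.115, 0.0]
ft_force: [0.6, -0.1, 0.8]
grip_width: 0.398
```

Request:
step_arm([
  {"tx":0,"ty":0,"tz":-0.03,"spin":0,"claw":0.4},
  {"tx":0,"ty":0,"tz":-0.07,"spin":0,"claw":0.4},
  {"tx":0,"ty":0,"tz":-0.11,"spin":0,"claw":0.4},
  {"tx":0,"ty":0,"tz":-0.15,"spin":0,"claw":0.4},
  {"tx":0,"ty":0,"tz":-0.18,"spin":0,"claw":0.4},
  {"tx":0,"ty":0,"tz":-0.18,"spin":0,"claw":0.4},
])

```text
time: 8.25
position: [0.3957, -0.3815, 0.3861]
tool_rot: [-0.408, 3.105, -0.013]
ft_force: [1.0, -0.5, -0.5]
grip_width: 0.4
```

```bash
python3 -c "
from h import *
plan([.42,-.1,.37],.26);print(get_state()['grip_width'])
s=imaging.get_image('scene');cv2.imwrite('pics/s6.png',np.hstack([cv2.resize(s[280:390,100:260],(400,275),interpolation=2),cv2.resize(s[150:310,260:400],(314,275),interpolation=2)]))"
```

```text
t 8.25 pos [ 0.3957 -0.3815  0.3861] toolx [-0.966 -0.259 -0.008] toolz [ 0.01  -0.007 -1.   ] F [ 1.  -0.5 -0.5]
shift [-0.0962  0.2657  0.0145] spin 0.1
0.3998215036409819
```

View pics/s6.png

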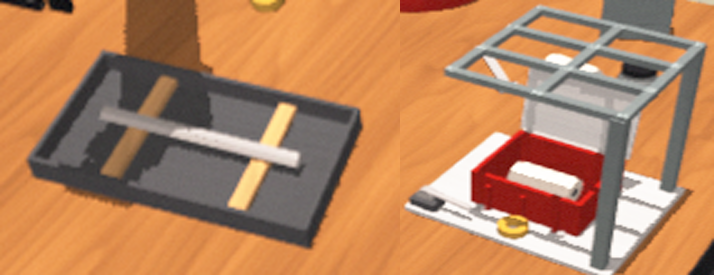

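The shaft lies flat on both rests, with its ends at scene pixels (141,325) and (219,343). The roller is in the housing and the cover is still up. I'll check the shaft centre and the cover angle numerically.

```bash
python3 -c "
from h import *
a,b=[onz('scene',q,.022) for q in((141,325),(219,343))];m=(a+b)/2-[.4906,-.356,.022];print(a,b,np.linalg.norm(a-b),'along/side',m@[.966,.26,0],m@[-.26,.966,0])
c,d=ray('scene',(318,183));print(c+d*(.606-c[0])/d[0])
plan([.49,.28,.385],-.015-np.pi/2);plan([.49,.28,.385],-.015+np.pi/2);print(get_state()['joint_positions'])
"
```

```text
[ 0.38550206 -0.38380714  0.022     ] [ 0.59523654 -0.32366014  0.022     ] 0.21818847989153656 along/side 0.0003663971484955536 0.002249286886862147
[0.606      0.17088953 0.22288723]
t 8.3 pos [ 0.3952 -0.3807  0.3827] toolx [-0.966 -0.259 -0.005] toolz [ 0.007 -0.004 -1.   ] F [ 0.2  0.3 -0.6]
shift [-0.2626  0.6137 -0.0044] spin 105.9
t 8.3 pos [ 0.3952 -0.3807  0.3827] toolx [-0.966 -0.259 -0.005] toolz [ 0.007 -0.004 -1.   ] F [ 0.2  0.3 -0.6]
shift [-0.2626  0.6137 -0.0044] spin -74.1
[ 0.29178279  0.11576109  0.46276798  1.75505058 -0.05551315  1.27562959
  2.60021417]
```

The shaft centre is within about 2 mm of the tray centre and its measured length is 218 mm, so that part is good. The cover leans out to about 1.78 rad. Next I'll swing around to its left, jaws along x, with the camera on the trailing side.

Request:
step_arm([
  {"tx":-0.136,"ty":0.274,"tz":0,"spin":53,"claw":1},
  {"tx":-0.136,"ty":0.274,"tz":0,"spin":53,"claw":1},
  {"tx":-0.136,"ty":0.274,"tz":0,"spin":53,"claw":1},
  {"tx":-0.136,"ty":0.274,"tz":0,"spin":53,"claw":1},
  {"tx":-0.136,"ty":0.274,"tz":0,"spin":53,"claw":1},
  {"tx":-0.136,"ty":0.274,"tz":0,"spin":53,"claw":1},
  {"tx":-0.136,"ty":0.274,"tz":0,"spin":53,"claw":1},
  {"tx":-0.136,"ty":0.274,"tz":0,"spin":53,"claw":1},
])

```text
time: 8.97
position: [0.4508, -0.0995, 0.3772]
tool_rot: [-0.92, -3.002, -0.0]
ft_force: [0.8, 0.2, -0.3]
grip_width: 0.922
```

```bash
python3 -c "
from h import *
plan([.47,.29,.385],-.015-np.pi/2)"
```

```text
t 8.97 pos [ 0.4508 -0.0995  0.3772] toolx [-0.828  0.56   0.002] toolz [-0.002  0.001 -1.   ] F [ 0.8  0.2 -0.3]
shift [ 0.2024  0.3334 -0.0075] spin 56.8
```

Request:
step_arm([
  {"tx":0.202,"ty":0.333,"tz":-0.007,"spin":57,"claw":1},
  {"tx":0.202,"ty":0.333,"tz":-0.007,"spin":57,"claw":1},
  {"tx":0.202,"ty":0.333,"tz":-0.007,"spin":57,"claw":1},
  {"tx":0.202,"ty":0.333,"tz":-0.007,"spin":57,"claw":1},
  {"tx":0.202,"ty":0.333,"tz":-0.007,"spin":57,"claw":1},
  {"tx":0.202,"ty":0.333,"tz":-0.007,"spin":57,"claw":1},
  {"tx":0.202,"ty":0.333,"tz":-0.007,"spin":57,"claw":1},
  {"tx":0.202,"ty":0.333,"tz":-0.007,"spin":57,"claw":1},
])

```text
time: 9.63
position: [0.4643, 0.19, 0.3825]
tool_rot: [-2.102, -2.333, 0.003]
ft_force: [0.5, -0.6, -0.3]
grip_width: 0.999
```

```bash
python3 -c "
from h import *
plan([.47,.29,.285],-.015-np.pi/2)"
```

```text
t 9.63 pos [0.4643 0.19   0.3825] toolx [-0.104  0.995 -0.001] toolz [-0.002 -0.001 -1.   ] F [ 0.5 -0.6 -0.3]
shift [0.0989 0.0163 0.0974] spin 6.8
```

Request:
step_arm([
  {"tx":0.04,"ty":0.006,"tz":0,"spin":6,"claw":1},
  {"tx":0.08,"ty":0.013,"tz":0.02,"spin":6.8,"claw":1},
  {"tx":0.099,"ty":0.016,"tz":0.06,"spin":6.8,"claw":1},
  {"tx":0.099,"ty":0.016,"tz":0.09,"spin":6.8,"claw":1},
  {"tx":0.099,"ty":0.016,"tz":0.097,"spin":6.8,"claw":1},
  {"tx":0.099,"ty":0.016,"tz":0.097,"spin":6.8,"claw":1},
  {"tx":0.099,"ty":0.016,"tz":0.097,"spin":6.8,"claw":1},
])

```text
time: 10.22
position: [0.4704, 0.2877, 0.2871]
tool_rot: [2.233, 2.21, -0.002]
ft_force: [0.7, -0.5, 0.3]
grip_width: 0.996
```

```bash
python3 -c "
from h import *
plan([.565,.28,.288],-.015-np.pi/2)"
```

```text
t 10.22 pos [0.4704 0.2877 0.2871] toolx [ 0.01   1.    -0.001] toolz [-0.001 -0.001 -1.   ] F [ 0.7 -0.5  0.3]
shift [-0.0068  0.0947 -0.0009] spin 0.3
```

Request:
step_arm([
  {"tx":0,"ty":0.035,"tz":0,"spin":0,"claw":1},
  {"tx":0,"ty":0.07,"tz":0,"spin":0,"claw":1},
  {"tx":-0.01,"ty":0.094,"tz":0,"spin":0,"claw":1},
  {"tx":-0.03,"ty":0.094,"tz":0,"spin":0,"claw":1},
  {"tx":-0.05,"ty":0.094,"tz":0,"spin":0,"claw":1},
  {"tx":-0.06,"ty":0.094,"tz":0,"spin":0,"claw":1},
  {"tx":-0.06,"ty":0.094,"tz":0,"spin":0,"claw":1},
])

```text
time: 10.8
position: [0.565, 0.2241, 0.2894]
tool_rot: [2.235, 2.203, 0.003]
ft_force: [-0.2, -0.3, 0.7]
grip_width: 1.0
```

```bash
python3 -c "
from h import *
plan([.563,.1,.288],-.015-np.pi/2)"
```

```text
t 10.8 pos [0.565  0.2241 0.2894] toolx [ 0.015  1.    -0.001] toolz [ 0.004 -0.001 -1.   ] F [-0.2 -0.3  0.7]
shift [-1.241e-01 -1.000e-04  1.500e-03] spin 0.0
```

Now sweep slowly toward -y.

Request:
step_arm([
  {"tx":-0.01,"ty":0,"tz":0,"spin":0,"claw":1},
  {"tx":-0.02,"ty":0,"tz":0,"spin":0,"claw":1},
  {"tx":-0.03,"ty":0,"tz":0,"spin":0,"claw":1},
  {"tx":-0.04,"ty":0,"tz":0,"spin":0,"claw":1},
  {"tx":-0.05,"ty":0,"tz":0,"spin":0,"claw":1},
  {"tx":-0.06,"ty":0,"tz":0,"spin":0,"claw":1},
  {"tx":-0.07,"ty":0,"tz":0,"spin":0,"claw":1},
  {"tx":-0.08,"ty":0,"tz":0,"spin":0,"claw":1},
])

```text
time: 11.47
position: [0.5622, 0.1504, 0.2867]
tool_rot: [-2.225, -2.211, -0.007]
ft_force: [1.7, 17.9, -4.8]
grip_width: 0.999
```

```bash
python3 -c "
from h import *
plan([.563,.1,.288],-.015-np.pi/2)
s=imaging.get_image('scene');cv2.imwrite('pics/s7.png',cv2.resize(s[80:310,240:400],None,fx=2.6,fy=2.6,interpolation=2))"
```

```text
t 11.47 pos [0.5622 0.1504 0.2867] toolx [0.006 1.    0.007] toolz [-0.     0.007 -1.   ] F [ 1.7 17.9 -4.8]
shift [-0.0503  0.0011 -0.0016] spin 0.5
```

View pics/s7.png

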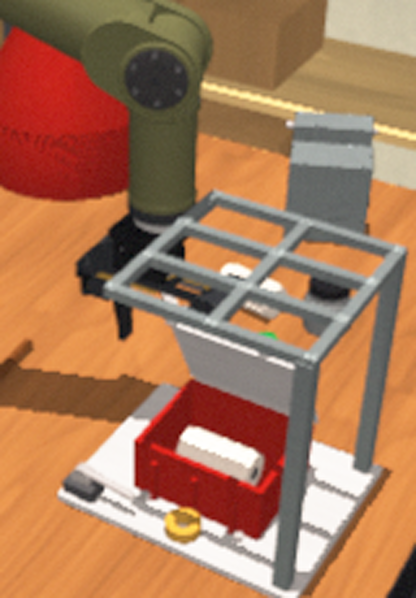

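The cover is now past upright and leaning over the housing (its free edge is near crop pixel (200,335)). The wrist force is about 18 N, as expected for this lever arm. I'll continue slowly.

Request:
step_arm([
  {"tx":-0.006,"ty":0,"tz":0,"spin":0,"claw":1},
  {"tx":-0.012,"ty":0,"tz":0,"spin":0,"claw":1},
  {"tx":-0.018,"ty":0,"tz":0,"spin":0,"claw":1},
  {"tx":-0.018,"ty":0,"tz":0,"spin":0,"claw":1},
])

```text
time: 11.85
position: [0.5624, 0.1315, 0.2877]
tool_rot: [-2.227, -2.213, -0.005]
ft_force: [-0.3, 5.4, 1.7]
grip_width: 1.002
```

Request:
step_arm([
  {"tx":-0.006,"ty":0,"tz":0,"spin":0,"claw":1},
  {"tx":-0.012,"ty":0,"tz":0,"spin":0,"claw":1},
  {"tx":-0.018,"ty":0,"tz":0,"spin":0,"claw":1},
  {"tx":-0.024,"ty":0,"tz":0,"spin":0,"claw":1},
])

```text
time: 12.18
position: [0.5626, 0.1056, 0.2877]
tool_rot: [2.23, 2.212, 0.002]
ft_force: [0.5, 4.2, 2.7]
grip_width: 1.002
```

Request:
step_arm([
  {"tx":-0.01,"ty":0,"tz":0,"spin":0,"claw":1},
  {"tx":-0.02,"ty":0,"tz":0,"spin":0,"claw":1},
  {"tx":-0.03,"ty":0,"tz":0,"spin":0,"claw":1},
  {"tx":-0.04,"ty":0,"tz":0,"spin":0,"claw":1},
  {"tx":-0.05,"ty":0,"tz":0,"spin":0,"claw":1},
  {"tx":-0.06,"ty":0,"tz":0,"spin":0,"claw":1},
  {"tx":-0.06,"ty":0,"tz":0,"spin":0,"claw":1},
])

```text
time: 12.77
position: [0.5618, 0.0422, 0.2869]
tool_rot: [2.235, 2.206, -0.003]
ft_force: [-0.6, -0.5, 0.3]
grip_width: 1.0
```

Request:
step_arm([
  {"tx":-0.005,"ty":0,"tz":0.004,"spin":0,"claw":1},
  {"tx":-0.01,"ty":0,"tz":0.008,"spin":0,"claw":1},
  {"tx":-0.01,"ty":0,"tz":0.012,"spin":0,"claw":1},
  {"tx":-0.01,"ty":0,"tz":0.012,"spin":0,"claw":1},
])

```text
time: 13.1
position: [0.5615, 0.0354, 0.2739]
tool_rot: [-2.231, -2.211, 0.003]
ft_force: [0.1, 0.1, -0.2]
grip_width: 0.997
```

Request:
step_arm([
  {"tx":0,"ty":0,"tz":0.002,"spin":0,"claw":1},
  {"tx":0,"ty":0,"tz":0.004,"spin":0,"claw":1},
  {"tx":0,"ty":0,"tz":0.004,"spin":0,"claw":1},
])

```text
time: 13.35
position: [0.5617, 0.0358, 0.2716]
tool_rot: [2.231, 2.212, -0.001]
ft_force: [-3.7, -0.2, 5.1]
grip_width: 1.002
```

```bash
python3 -c "
from h import *
plan([.563,.036,.268],-.015-np.pi/2)
s=imaging.get_image('scene');cv2.imwrite('pics/s8.png',cv2.resize(s[130:310,240:400],None,fx=3.3,fy=3.3,interpolation=2))"
```

```text
t 13.35 pos [0.5617 0.0358 0.2716] toolx [ 0.009  1.    -0.001] toolz [-0.    -0.001 -1.   ] F [-3.7 -0.2  5.1]
shift [0.0002 0.0013 0.0036] spin 0.4
```

View pics/s8.png

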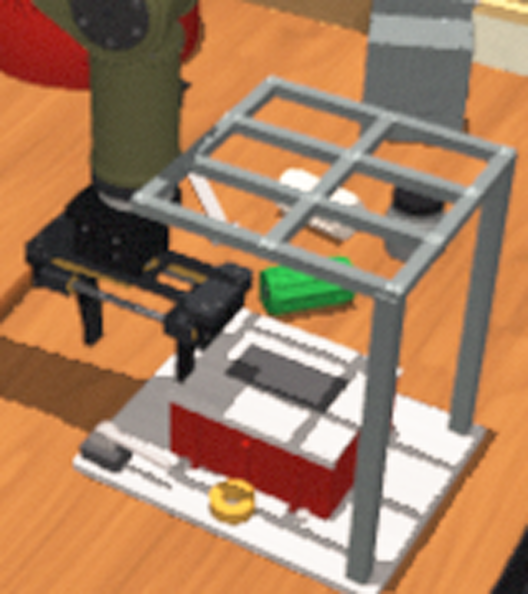

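The cover looks flat on the rim, with the fingertip at its front edge near crop pixel (185,380) and contact force starting. I'll press a little harder to seat it.

Request:
step_arm([
  {"tx":0,"ty":0,"tz":0.002,"spin":0,"claw":1},
  {"tx":0,"ty":0,"tz":0.003,"spin":0,"claw":1},
  {"tx":0,"ty":0,"tz":0.004,"spin":0,"claw":1},
  {"tx":0,"ty":0,"tz":0.004,"spin":0,"claw":1},
])

```text
time: 13.73
position: [0.5617, 0.0358, 0.2712]
tool_rot: [2.23, 2.211, -0.0]
ft_force: [-12.9, -3.0, 25.0]
grip_width: 0.996
```

Solid stop at 25 N with the tip at z = 0.089, which is the shut height. Now I'll back off, up a little and then out to the front.

Request:
step_arm([
  {"tx":0,"ty":0,"tz":-0.01,"spin":0,"claw":1},
  {"tx":0,"ty":-0.01,"tz":-0.02,"spin":0,"claw":1},
  {"tx":0,"ty":-0.05,"tz":-0.02,"spin":0,"claw":1},
  {"tx":0,"ty":-0.09,"tz":-0.02,"spin":0,"claw":1},
  {"tx":0,"ty":-0.115,"tz":-0.03,"spin":0,"claw":1},
  {"tx":0,"ty":-0.115,"tz":-0.06,"spin":0,"claw":1},
  {"tx":0,"ty":-0.115,"tz":-0.1,"spin":0,"claw":1},
  {"tx":0,"ty":-0.115,"tz":-0.1,"spin":0,"claw":1},
])

```text
time: 14.4
position: [0.4482, 0.0376, 0.3739]
tool_rot: [2.225, 2.207, 0.015]
ft_force: [0.9, 0.0, 0.4]
grip_width: 1.002
```

```bash
python3 -c "
from h import *
plan([.45,.036,.37],-.015-np.pi/2)
s=imaging.get_image('scene');t=imaging.get_image('top')
cv2.imwrite('pics/s9.png',np.hstack([cv2.resize(s[200:390,100:400],(500,316),interpolation=2),cv2.resize(t[110:290,210:440],(300,316))]))"
```

```text
t 14.4 pos [0.4482 0.0376 0.3739] toolx [0.008 1.    0.001] toolz [ 0.012  0.001 -1.   ] F [0.9 0.  0.4]
shift [-0.0016  0.0017  0.0039] spin 0.4
```

View pics/s9.png

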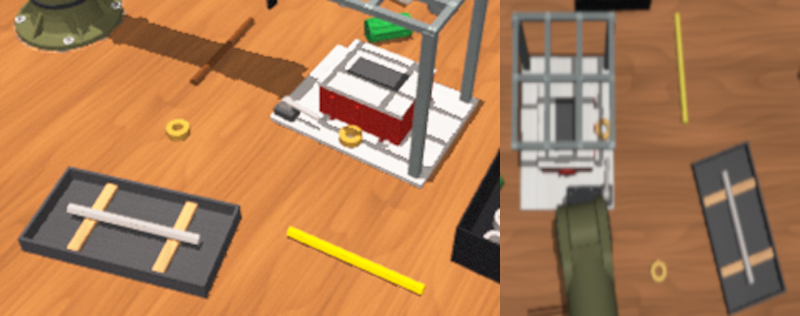

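The cover lies flat on the rim, the shaft is flat on both rests, and both collars are where they started. The arm is clear of everything, so I'm handing in.

```bash
python3 -c "
from h import *
print(workorder.close_job())"
```

```text
the job is handed in; nothing more can be done
None
```

The shaft is flat in the tray and the cover is shut over the housing. I handed the job in at about 14.5 s; it reports no verdict. I gripped the shaft by its front end, drew it out forward over the front rim, and laid it on the tray's two rests. Then I folded the cover down with the gripper from the front.

**Shaft:** measured while the cover was still open, its middle was within about 2 mm of the tray's centre, it was released, and its apparent length was 218 mm. It still looked the same in the last picture.

**Cover:** the fingertip met a solid stop at 25 N, at z = 0.089 m, which is the shut height. The last pictures show it flat on the rim. I did not measure the angle from an image.

**Force:** the highest wrist force I saw was about 28 N in total, during that last press. The sideways push on the cover peaked at about 18 N.

**Roller and bystanders:** the roller was last seen in the housing as the cover started to fold. It is hidden under the shut cover and was not checked again. Both collars look unmoved in the last picture. The spare roller, jar and wrench are outside it, and nothing went near them.

**Robot:** it ended clear of everything, with about zero force on the tool.

I viewed 12 pictures, two over the budget of 10.

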